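Index the shelf divider one hole towards the jar

ROBOT

A 7-joint arm with a two-finger parallel gripper is mounted at the origin on the work surface. World frame = base frame: x ahead of the robot, y to its left, z up, the work surface at z = 0. Lengths are in m, angles in rad, forces in N, time in s.
With the tool pointing down it reaches from about 0.4 to 0.875 m from the base axis. Payload 19.3 kg.
Tool frame: the origin (TCP) lies midway between the tips of the shut fingers; the grasp point (between the pads) lies 19 mm behind it; z points along the fingers, y is the line along which they close (so a half turn about z gives the same grasp; the last joint's range is limited). The gripper opens to 85 mm and grips with 20 to 120 N. Pads are 22 mm wide; open, the fingers measure 114 mm over their backs; the gripper's body (76 mm by 85 mm) begins 54 mm behind the grasp point. The pads swing forward as they close: fully open they stand 13 mm farther back than shut.
Start: joints at [1.205, 0.521, -0.036, 1.599, 0.021, 1.021, -0.113], TCP at [0.182, -0.598, 0.231] pointing down, gripper open.
Joint ranges: [-2.91, 2.91], [-0.3, 2.13], [-1.5, 1.42], [0.17, 2.43], [-1.26, 4.41], [0.16, 1.93], [-2.52, 2.52]. Speed limits (rad/s): [1.89, 1.89, 2.39, 2.39, 3.01, 3.01, 3.01].

INTERFACE

Orientations are given as [roll, pitch, yaw] about the fixed x, y, z axes, in that order (R = Rz(yaw) Ry(pitch) Rx(roll)).
In Python, from workcell import * gives the robot as it stands.
- The arm moves only by the shell command python3 -m creep 'ROWS' [FORCE]. ROWS is JSON, a list that holds one entry, the list of rows, each a list of 7 numbers: the closure, from -1 (fully open) to 1 (shut), then the shift along the tool's x, y, z in m, then the turn, a rotation vector about the tool's x, y, z in degrees. A call has 1 to 10 rows; each row shifts and turns the commanded pose from where the row before left it, along the tool's axes as they then stand; what a row does not reach is not made up. A row lasts 1/10 s, in which the tool goes at most 50 mm and 8.59 degrees, less where a joint would pass 70% of its speed; a pose out of reach is approached as far as the arm can. A call is refused whole if a number of a shift passes 0.05 or a number of a turn 8.59, either way. A call with a gripper value outside its range is refused whole. The fingers move at their own pace and stop on an object; FORCE is the grip in N (left out, the last holds). Time passes only in rows, so rows that do not move let the fingers close. It gives the time, the measured TCP pose, the force, the opening and the grip force at its end, in the units of the state.
- observe(): the state, without advancing time (a new reading comes with each control period).
- grab_frame(name): name is "side" or "top" or "wrist"; returns a dict with "image" (400x640x3 uint8, red, green, blue), "range_z" (400x640 float32, m along the optical axis (not along the pixel's ray), 0 where there is no reading), "fx", "fy", "cx", "cy" (pixels), "R" (3x3) and "t" (3): a world point X has camera coordinates R X + t; the wrist camera has in their place "T_tool_cam" (4x4, takes a point from camera to tool coordinates, whose origin is the TCP and whose axes are the flange's). Camera axes: x right, y down, z forward; pixel columns grow to the right and rows downward; lengths in m; the calibration is good to about 2 mm. A picture is of the moment at which its call begins: read the wrist's pose just before it.
- job_done(): hands the job in; it is judged then, once.
Trained networks look in a picture, given as the dict that the camera call returned (one of the last four; its "shot" number tells which), for a name from the list of things; names that differ only in an ending like _2 or _b are one class to them, and where a whole thing is asked for, a point or a joint stands for the part that bears it (a point fixed in the world has none). Each returns a list of dicts, best first, with "confidence" (0 to 1); they miss things now and then, are a little off and sometimes report something else, mostly with a low value. They report only what shows in the picture. A call takes as long as a camera call.
- find_in(picture, thing): "extent" ([centre column, centre row, width, height] in pixels, round what is visible of it).
- outline_of(picture, thing): "region" (400x640 bool, what is visible of it) and "extent" ([centre column, centre row, width, height] in pixels, round what is visible of it).
- tip_of(picture, thing): "position" ([column, row] in pixels: a listed point, or the origin of a listed thing).
The state is a dict: "clock": time; "qpos": joint angles; "qd": joint speeds; "joint_efforts": joint torques, N m; "position": TCP position; "tool_rot": TCP orientation; "force": force on the tool from outside, world axes, zero at the start; "moment": the same for the moment, N m; "grip_width": finger opening in m; "finger_force": force on a finger pad.
Only numpy, scipy, OpenCV 4.12 (cv2) and the standard library are available. Lean on these libraries where they do the work, as an engineer would, in place of code of your own. Each camera call takes 0.05 s, during which the arm holds its last target. There are 200 camera calls.

TASK

Give the bench's free bay more room: pull up the black spring knob of the orange shelf divider, slide the divider along its rail to the next hole on the side where the glass jar stands, and let the pin snap fully home there, then let go. The brass plate with that hole was screwed on by eye, so find the hole by feel with the pin riding on the rail, and do not strain the pin sideways. Leave the jar, the white cup, the wrench and the blue organizer where they are.

Things in the scene. Friction and masses are not known exactly. Their poses are not given: they have to be found in the camera images.
- index_rail: Aluminium rail fixed on the bench, 40 mm wide (its x), 236 mm long (its y), with 46 mm wide, 22 mm high black end caps. Origin at the centre of its underside on the bench, z up, y along the rail. Its smooth track is 16 mm above the bench. Brass plates with one hole each lie on both sides of the divider.
- start_hole (a point): Mouth of the start hole, on the track at the rail's middle; the pin starts in it. The brass hole on either side lies 37 to 63 mm from it along the rail, different every time, not measured. Holes are 10 mm long along the rail; the pin is 8 mm thick with a flat, round-edged tip and goes 8 mm deep.
- divider (a joint): Position of the divider along the rail's +y, m: 0 at the start hole, end stops at +-0.078; about 2 N of friction, 3 to 6 N with the pin riding on the track. Moving the knob sideways slides it when the pin is out; a pin in a hole blocks it, and more than 25 N on the pin bends it.
- divider_top (a point): Centre of the top of the divider's grey carriage, 34 mm above the bench; the carriage is 46 mm across the rail and 40 mm along it. A steel collar 18 mm thick rises from here to 45 mm above the bench. An orange fin, 5 mm thick, up to 58 mm above the bench, reaches from 25 to 125 mm from here on the rail's +x side.
- plunger (a joint): How far the spring plunger is pulled up, m: 0 fully home in a hole, 0.007 to 0.008 with the pin's tip riding on the track, 0.015 at its upper stop (do not pull beyond). The spring presses it down with 8 N when home and 11 N at the upper stop; over a hole it snaps down by itself. It only slides up and down in the divider.
- knob_mid (a point): Middle of the plunger's black knob, an upright cylinder of 28 mm diameter and 29 mm height with a red dot on top; this point is on its axis, 14 mm below its top, and 63 mm above the bench when the plunger is home. It moves with the knob.
- jar: Closed glass jar with a steel screw lid, 68 mm across, 95 mm high, standing on the rail's +x side near one end of the rail: which end tells which way to go. Origin at the centre of its underside. Fragile, to be left alone.
- cup: White hard-silicone sealing cup, 60 mm across, 42 mm high, standing near the other end of the rail. Origin at the centre of its underside. To be left alone.
- wrench: Steel wrench 200 mm long lying on the robot's side of the rail, about along it. Origin at its middle. To be left alone.
- organizer: Blue plastic screw organizer with clear flip-up compartment lids, 110 x 250 mm, 60 mm high, beyond the rail. Origin at the centre of its underside. To be left alone.

How it is judged:
On the way, in this order (a step that is already met when the one before it is completed fails the run):
1. the plunger is pulled clear of the start hole (value of joint plunger above 0.0085 m and value of joint divider between -0.008 and 0.008 m), for 0.05 s.
2. the divider is slid towards the jar with the pin out (((y of jar in the frame of index_rail above 0 m and value of joint divider above 0.02 m) or (y of jar in the frame of index_rail below 0 m and value of joint divider below -0.02 m)) and value of joint plunger above 0.005 m), for 0.05 s.
At the end, for the whole second after the job is handed in: The divider stands at the hole on the jar's side (more than 30 mm from the start hole, towards the jar), its plunger home in that hole (raised less than 2 mm), at rest and released (((y of jar in the frame of index_rail above 0 m and value of joint divider above 0.03 m) or (y of jar in the frame of index_rail below 0 m and value of joint divider below -0.03 m)) and value of joint plunger below 0.002 m and velocity of joint divider between -0.005 and 0.005 m/s); the robot touches nothing.
It fails at once if the plunger's pin is strained against the rail with more than 25 N (contact force between plunger and index_rail above 25 N).
It fails at once if the glass jar is moved more than 10 mm (distance of jar from where it was at the start of the episode above 0.01 m).
It fails at once if the white silicone cup is moved more than 10 mm (distance of cup from where it was at the start of the episode above 0.01 m).
It fails at once if the wrench is moved more than 10 mm (distance of wrench from where it was at the start of the episode above 0.01 m).
It fails at once if the blue screw organizer is moved more than 10 mm (distance of organizer from where it was at the start of the episode above 0.01 m).
It also fails if it takes over 38 s, if anything falls off the work surface, if the arm or the gripper's body presses on something with over 40 N, if the wrist force passes 120 N, or if a joint passes its speed limit or range.

## Working session

There is one attempt and no reset: what is moved stays moved. The work goes in short steps, Python scripts to look and compute and a shell command to move; the robot and the scene stay as the last step left them, time stands still between calls to the robot, and variables do not carry over. Pictures are saved under pics/ and viewed, at most 10 in all, crops included, and the job is handed in when it is done.

```bash
mkdir -p pics; cat > h.py <<'E'
from workcell import *
import numpy as np, cv2
def world(p,uv,z):
    R=np.array(p["R"]);t=np.array(p["t"])
    d=R.T@np.array([(uv[0]-p["cx"])/p["fx"],(uv[1]-p["cy"])/p["fy"],1]);c=-R.T@t
    return c+d*(z-c[2])/d[2]
E
python3 - <<'E'
from h import *
s=observe();print(s["clock"],s["position"],s["tool_rot"],s["force"])
for n in("top","side"):
    p=grab_frame(n);cv2.imwrite(f"pics/{n}.png",p["image"][:,:,::-1])
    for th,z in(("knob_mid",.063),("divider_top",.034),("index_rail",0),("jar",0),("cup",0),("wrench",0),("organizer",0),("start_hole",.016)):
        r=tip_of(p,th)
        if r: print(n,th,np.round(r[0]["position"]),r[0]["confidence"],world(p,r[0]["position"],z).round(4))
E
```

```text
0.0 [ 0.18205202 -0.59755012  0.23073095] [-3.14047988e+00  8.48534828e-05  2.95798734e-01] [-0.13925256 -0.27212826  0.4484768 ]
top knob_mid [381. 218.] 0.54 [ 0.4991 -0.0753  0.063 ]
top divider_top [385. 220.] 0.85 [ 0.4985 -0.0853  0.034 ]
top index_rail [378. 217.] 0.91 [ 0.5079 -0.077   0.    ]
top jar [297. 172.] 0.75 [0.5998 0.0881 0.    ]
top cup [456. 182.] 0.84 [ 0.5795 -0.2375  0.    ]
top wrench [364. 275.] 0.93 [ 0.3927 -0.0461  0.    ]
top organizer [364. 127.] 0.69 [ 0.6955 -0.0508  0.    ]
top start_hole [379. 221.] 0.74 [ 0.4988 -0.0765  0.016 ]
side knob_mid [380. 178.] 0.53 [ 0.5058 -0.0852  0.063 ]
side divider_top [380. 194.] 0.8 [ 0.4942 -0.0714  0.034 ]
side index_rail [379. 207.] 0.8 [ 0.4927 -0.0662  0.    ]
side jar [305. 230.] 0.71 [0.5954 0.0748 0.    ]
side cup [377. 152.] 0.74 [ 0.5809 -0.2447  0.    ]
side organizer [296. 177.] 0.84 [ 0.7052 -0.058   0.    ]
side start_hole [375. 197.] 0.78 [ 0.5062 -0.0743  0.016 ]
```

View pics/top.png

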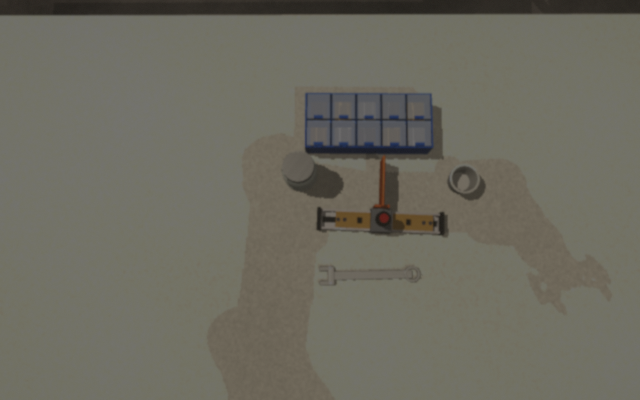

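View pics/side.png

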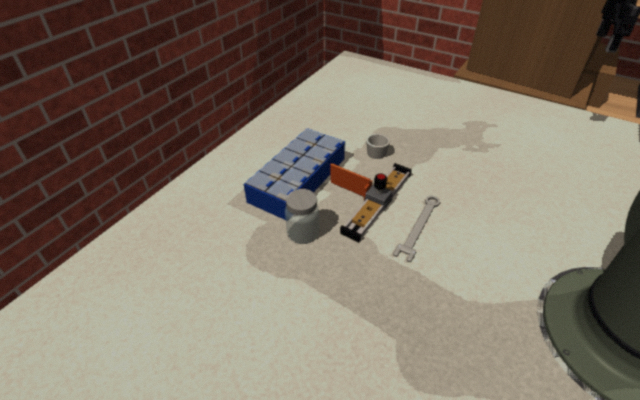

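The jar is at the rail's left end (297,170), world +y. The knob's red dot is at about (383,217) and the rail end caps at (320,218) and (442,223). The fin points to +x. Next I'll measure the dot and the rail yaw.

```bash
python3 - <<'E'
from h import *
p=grab_frame("top");im=p["image"].astype(int)
r=outline_of(p,"index_rail")[0];print(r["confidence"],r["extent"])
v,u=np.nonzero(r["region"])
W=np.array([world(p,(a,b),.018)[:2] for a,b in zip(u,v)])
(c,s,a)=cv2.minAreaRect(W.astype(np.float32));print("rail",c,s,a)
m=np.zeros(im.shape[:2],bool);m[205:230,370:398]=1
m&=(im[...,0]>1.8*im[...,1])&(im[...,0]>1.8*im[...,2])
ys,xs=np.nonzero(m&(np.arange(400)[:,None]>209));print(len(xs),xs.mean(),ys.mean(),world(p,(xs.mean(),ys.mean()),.078))
yw=observe()["tool_rot"];print(yw)
E
```

```text
0.42 [380.9, 194.9, 24.4, 81.8]
rail (0.551141083240509, -0.08030089735984802) (0.04552116617560387, 0.15802744030952454) 88.8168716430664
79 383.55696202531647 217.72151898734177 [ 0.49895504 -0.07784432  0.078     ]
[-3.14157192e+00 -2.46809956e-05  2.95745689e-01]
```

```bash
python3 -m creep '[[[-1,0.035,-0.031,0,0,0,0],[-1,0.035,-0.031,0,0,0,0],[-1,0.035,-0.031,0,0,0,0],[-1,0.035,-0.031,0,0,0,0],[-1,0.035,-0.031,0,0,0,0],[-1,0.035,-0.031,0,0,0,0],[-1,0.035,-0.031,0,0,0,0],[-1,0.035,-0.031,0,0,0,0],[-1,0.035,-0.031,0,0,0,0],[-1,0.035,-0.031,0,0,0,0]]]'
python3 -m creep '[[[-1,0.035,-0.031,0.01,0,0,0],[-1,0.035,-0.031,0.01,0,0,0],[-1,0.035,-0.031,0.01,0,0,0],[-1,0,0,0.01,0,0,8],[-1,0,0,0,0,0,8],[-1,0,0,0,0,0,3],[-1,0,0,0,0,0,0]]]'
cat > w.py <<'E'
from h import *
from scipy.spatial.transform import Rotation as Ro
import sys
s=observe();print(s["clock"],np.round(s["position"],4),np.round(np.degrees(s["tool_rot"]),2))
p=grab_frame("wrist");cv2.imwrite(f"pics/{sys.argv[1]}.png",p["image"][:,:,::-1])
T=np.eye(4);T[:3,:3]=Ro.from_euler("xyz",s["tool_rot"]).as_matrix();T[:3,3]=s["position"]
C=T@np.array(p["T_tool_cam"]);q=dict(p);q["R"]=C[:3,:3].T;q["t"]=-C[:3,:3].T@C[:3,3]
for th,z in(("knob_mid",.063),("divider_top",.034),("index_rail",0),("start_hole",.016)):
    r=tip_of(p,th)
    if r: print(th,np.round(r[0]["position"]),r[0]["confidence"],world(q,r[0]["position"],z).round(4))
im=p["image"].astype(int);m=(im[...,0]>2*im[...,1])&(im[...,0]>2*im[...,2])&(im[...,0]>60)&(im[...,1]<im[...,2]*1.5+8)
n,l,st,ce=cv2.connectedComponentsWithStats(m.astype(np.uint8))
for i in range(1,n):
    if st[i,4]>60: print("red",st[i],ce[i].round(1),world(q,ce[i],.0775).round(4))
import pickle;pickle.dump(q,open("q.pkl","wb"))
E
python3 w.py w1
```

```text
clock: 2.0
position: [0.4274, -0.1976, 0.2316]
tool_rot: [3.141, -0.0, 0.296]
force: [1.5, -0.6, -0.5]
grip_width: 0.0853
finger_force: 0.0
clock: 2.7
position: [0.5, -0.0796, 0.1913]
tool_rot: [3.141, 0.0, -0.036]
force: [0.0, 0.3, -0.5]
grip_width: 0.085
finger_force: 0.0
2.7 [ 0.5    -0.0796  0.1913] [179.99   0.    -2.08]
knob_mid [321. 188.] 0.76 [ 0.4981 -0.077   0.063 ]
divider_top [319. 178.] 0.77 [ 0.4987 -0.0751  0.034 ]
red [312 181  20  20 313] [321.7 190.3] [ 0.5002 -0.078   0.0775]
```

View pics/w1.png

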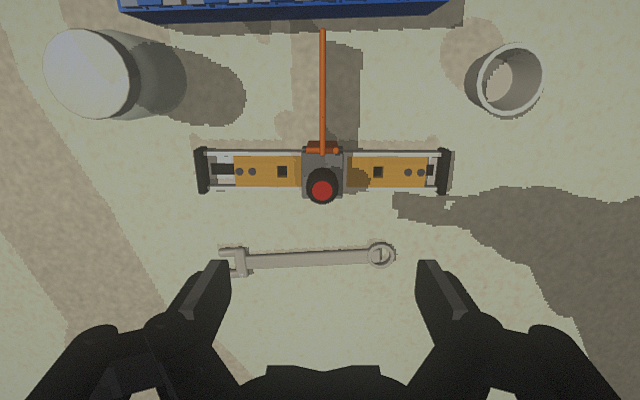

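The wrist view shows the knob dot at (322,190). The rail is level in the image, so the yaw is aligned. The brass holes are near (282,171) on the jar side and (377,171). I'll measure the hole offset, then descend with the fingers on both sides along the rail.

```bash
python3 - <<'E'
import pickle
from h import *
q=pickle.load(open("q.pkl","rb"));g=q["image"].mean(2)
for a,b in((270,295),(365,392)):
    m=(g[160:185,a:b]<45);v,u=np.nonzero(m);print(len(u),u.min()+a,u.max()+a,world(q,(u.mean()+a,v.mean()+160),.016).round(4))
E
python3 -m creep '[[[-1,0,-0.0016,0.04,0,0,0],[-1,0,0,0.04,0,0,0],[-1,0,0,0.03,0,0,0],[-1,0,0,0.02,0,0,0],[-1,0,0,0.014,0,0,0],[-1,0,0,0,0,0,0]]]' 20
python3 -m creep '[[[0.1,0,0,0,0,0,0],[0.1,0,0,0,0,0,0],[0.1,0,0,0,0,0,0],[0.1,0,0,0,0,0,0]]]' 20
python3 w.py w2
```

```text
9 281 286 [ 0.502  -0.0403  0.016 ]
19 374 381 [ 0.5003 -0.1326  0.016 ]
clock: 3.55
position: [0.4991, -0.0781, 0.0458]
tool_rot: [-3.141, 0.003, -0.035]
force: [-1.0, -0.2, 0.0]
grip_width: 0.0852
finger_force: 0.0
clock: 3.95
position: [0.5003, -0.0782, 0.0479]
tool_rot: [3.142, -0.001, -0.036]
force: [-0.2, 0.1, 0.1]
grip_width: 0.0385
finger_force: 0.0
3.95 [ 0.5003 -0.0782  0.0479] [ 1.80e+02 -6.00e-02 -2.05e+00]
knob_mid [327. 281.] 0.68 [ 0.4995 -0.0793  0.063 ]
divider_top [321. 250.] 0.93 [ 0.4991 -0.0767  0.034 ]
red [ 304  282   41   34 1102] [324.  298.5] [ 0.5007 -0.078   0.0775]
```

View pics/w2.png

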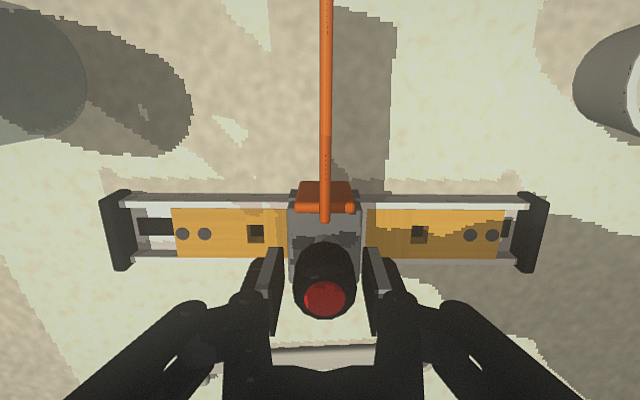

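The fingers straddle the knob (knob columns 294–356, pads near 282 and 362), clear of the fin. The jar-side hole is at (256,233). Now I'll close gently.

```bash
python3 - <<'E'
import pickle
from h import *
q=pickle.load(open("q.pkl","rb"))
for uv in((256,233),(420,234),(124,230),(526,231)): print(world(q,uv,.016).round(4))
E
python3 -m creep '[[[0.4,0,0,0,0,0,0],[0.4,0,0,0,0,0,0],[0.4,0,0,0,0,0,0],[0.4,0,0,0,0,0,0]]]' 20
```

```text
[ 0.5022 -0.0383  0.016 ]
[ 0.4982 -0.1346  0.016 ]
[0.5069 0.0387 0.016 ]
[ 0.498  -0.1965  0.016 ]
clock: 4.6
position: [0.5, -0.0782, 0.0474]
tool_rot: [3.142, -0.0, -0.036]
force: [-1.2, 0.4, 5.0]
grip_width: 0.0272
finger_force: 19.4
```

```bash
python3 -m creep '[[[0.4,0,0,-0.004,0,0,0],[0.4,0,0,-0.004,0,0,0],[0.4,0,0,-0.003,0,0,0],[0.4,0,0,0,0,0,0],[0.4,0,0,0,0,0,0]]]' 30
python3 w.py w3
```

```text
clock: 5.1
position: [0.5, -0.0781, 0.0583]
tool_rot: [-3.142, -0.0, -0.036]
force: [1.8, -0.7, -10.5]
grip_width: 0.0268
finger_force: 30.4
5.1 [ 0.5    -0.0781  0.0583] [-180.     -0.     -2.05]
knob_mid [327. 279.] 0.73 [ 0.4934 -0.0792  0.063 ]
divider_top [323. 242.] 0.58 [ 0.4985 -0.0774  0.034 ]
red [ 303  281   40   35 1113] [322.5 298.1] [ 0.4929 -0.077   0.0775]
```

View pics/w3.png

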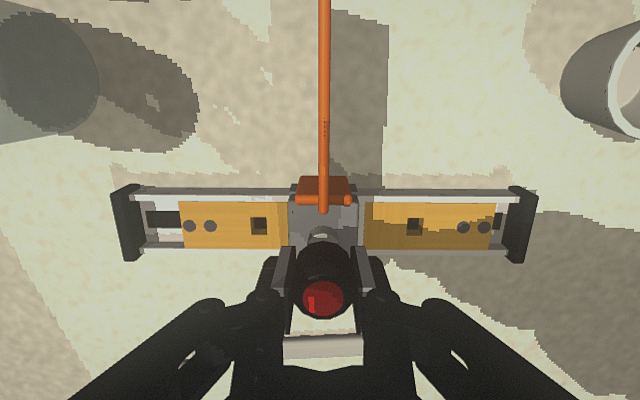

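The red dot hasn't moved in the image (323,298) and the force is −10.5 N, so the plunger is up about 11 mm with no slip. Next I'll slide 27 mm towards the jar, lower to just above the track, and loosen the fingers so the pin rides on its spring.

```bash
python3 -m creep '[[[0.4,0,-0.003,0,0,0,0],[0.4,0,-0.004,0,0,0,0],[0.4,0,-0.004,0,0,0,0],[0.4,0,-0.004,0,0,0,0],[0.4,0,-0.004,0,0,0,0],[0.4,0,-0.004,0,0,0,0],[0.4,0,-0.003,0,0,0,0],[0.4,0,-0.001,0,0,0,0],[0.4,0,0,0,0,0,0]]]'
python3 -m creep '[[[0.4,0,0,0.0015,0,0,0],[0.4,0,0,0.0015,0,0,0],[0.4,0,0,0,0,0,0],[0.4,0,0,0,0,0,0]]]'
```

```text
clock: 6.25
position: [0.5011, -0.0508, 0.0583]
tool_rot: [-3.141, -0.0, -0.035]
force: [4.6, 1.6, -10.1]
grip_width: 0.0271
finger_force: 30.5
clock: 6.65
position: [0.5011, -0.0511, 0.0554]
tool_rot: [-3.141, -0.0, -0.036]
force: [3.0, 2.2, -5.9]
grip_width: 0.0268
finger_force: 30.8
```

```bash
python3 -m creep '[[[0.28,0,0,0,0,0,0],[0.28,0,0,0,0,0,0],[0.28,0,0,0,0,0,0]]]' 20
python3 -m creep '[[[0.28,0,-0.001,0,0,0,0],[0.28,0,-0.001,0,0,0,0],[0.28,0,-0.001,0,0,0,0],[0.28,0,-0.001,0,0,0,0],[0.28,0,-0.001,0,0,0,0],[0.28,0,0,0,0,0,0]]]'
python3 w.py w4
```

```text
clock: 6.95
position: [0.5009, -0.0514, 0.0554]
tool_rot: [3.141, 0.0, -0.036]
force: [-0.3, 0.4, 0.2]
grip_width: 0.0308
finger_force: 0.0
clock: 7.55
position: [0.5011, -0.0463, 0.0553]
tool_rot: [3.141, 0.0, -0.036]
force: [-0.2, -3.8, 0.0]
grip_width: 0.0309
finger_force: 1.6
7.55 [ 0.5011 -0.0463  0.0553] [ 1.7999e+02  1.0000e-02 -2.0600e+00]
divider_top [325. 245.] 0.63 [ 0.4993 -0.0466  0.034 ]
index_rail [371. 220.] 0.96 [ 0.4987 -0.077   0.    ]
start_hole [374. 230.] 0.83 [ 0.4993 -0.0768  0.016 ]
red [ 306  281   41   35 1106] [326.3 297.6] [ 0.4965 -0.0469  0.0775]
```

View pics/w4.png

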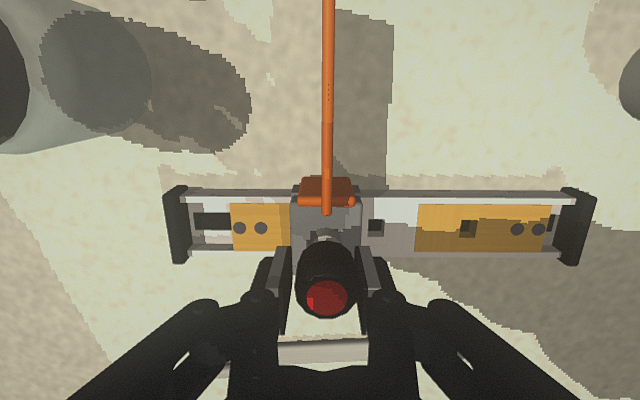

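The start hole is now exposed at (376,225), and the knob is still up and being pushed by the right pad with 3.8 N, so the pin is riding freely. I'll continue in small steps.

```bash
python3 -m creep '[[[0.28,0,-0.0008,0,0,0,0],[0.28,0,-0.0008,0,0,0,0],[0.28,0,-0.0008,0,0,0,0],[0.28,0,-0.0008,0,0,0,0],[0.28,0,-0.0008,0,0,0,0],[0.28,0,0,0,0,0,0]]]'
```

```text
clock: 8.4
position: [0.5013, -0.0418, 0.0553]
tool_rot: [-3.141, 0.0, -0.036]
force: [-0.7, -1.2, -1.4]
grip_width: 0.0305
finger_force: 0.8
```

```bash
python3 -m creep '[[[0.28,0,-0.0005,0,0,0,0],[0.28,0,-0.0005,0,0,0,0],[0.28,0,-0.0005,0,0,0,0],[0.28,0,0,0,0,0,0]]]'
```

```text
clock: 8.8
position: [0.5013, -0.0406, 0.0553]
tool_rot: [-3.142, 0.0, -0.036]
force: [-0.2, -3.0, -2.2]
grip_width: 0.0307
finger_force: 1.6
```

```bash
python3 -m creep '[[[0.28,0,-0.0005,0,0,0,0],[0.28,0,-0.0005,0,0,0,0],[0.28,0,0,0,0,0,0]]]'
python3 - <<'E'
from h import *
s=observe();p=grab_frame("wrist");im=p["image"].astype(int);m=(im[...,0]>2*im[...,1])&(im[...,0]>2*im[...,2])&(im[...,0]>60)
n,l,st,ce=cv2.connectedComponentsWithStats(m[250:,280:370].astype(np.uint8))
for i in range(1,n):
    if st[i,4]>60:print(st[i],ce[i]+[280,250],np.median(p["range_z"][250:,280:370][l==i]))
E
```

```text
clock: 9.1
position: [0.5014, -0.0394, 0.0553]
tool_rot: [-3.141, 0.0, -0.036]
force: [-0.9, -2.5, -1.5]
grip_width: 0.0307
finger_force: 1.1
[  26   30   41   35 1100] [326.20090909 296.99      ] 0.13432364
```

```bash
python3 -m creep '[[[0.28,0,-0.0005,0,0,0,0],[0.28,0,-0.0005,0,0,0,0],[0.28,0,0,0,0,0,0]]]'
```

```text
clock: 9.45
position: [0.5016, -0.0382, 0.0554]
tool_rot: [-3.141, -0.0, -0.035]
force: [1.1, 0.4, -0.5]
grip_width: 0.0307
finger_force: 0.0
```

```bash
python3 -m creep '[[[0.28,0,-0.0005,0,0,0,0],[0.28,0,-0.0005,0,0,0,0],[0.28,0,0,0,0,0,0]]]'
```

```text
clock: 9.75
position: [0.5015, -0.0377, 0.0554]
tool_rot: [3.142, -0.0, -0.036]
force: [0.2, -1.2, -0.3]
grip_width: 0.0305
finger_force: 0.3
```

```bash
cat > k.py <<'E'
from h import *
s=observe();p=grab_frame("wrist");im=p["image"].astype(int);m=(im[...,0]>2*im[...,1])&(im[...,0]>2*im[...,2])&(im[...,0]>60)
n,l,st,ce=cv2.connectedComponentsWithStats(m[250:,280:370].astype(np.uint8))
for i in range(1,n):
    if st[i,4]>60:print(s["clock"],st[i],ce[i]+[280,250],np.median(p["range_z"][250:,280:370][l==i]))
E
python3 k.py
```

```text
9.75 [  27   20   39   34 1013] [325.63376111 286.7857848 ] 0.14104953
```

The dot's range jumped from 134 to 141 mm and the pushing force went away, so the pin has snapped in. I'll open the fingers and check the knob height and whether the pin is home.

```bash
python3 -m creep '[[[0.1,0,0.0005,0,0,0,0],[-0.1,0,0.0005,0,0,0,0],[-0.3,0,0,0,0,0,0],[-0.3,0,0,0,0,0,0],[-0.3,0,0,0,0,0,0]]]'
python3 w.py w5; python3 - <<'E'
import pickle
from h import *
q=pickle.load(open("q.pkl","rb"));im=q["image"].astype(int)
m=(im[...,0]>2*im[...,1])&(im[...,0]>2*im[...,2])&(im[...,0]>60);m[:250]=0;m[:,:280]=0;m[:,370:]=0
v,u=np.nonzero(m);z=q["range_z"][v,u];k=z>0;u,v,z=u[k],v[k],z[k]
P=np.stack([(u-q["cx"])/q["fx"]*z,(v-q["cy"])/q["fy"]*z,z],1)-q["t"];print("dot",np.median(P@q["R"],0).round(4))
E
```

```text
clock: 10.3
position: [0.5014, -0.0386, 0.0553]
tool_rot: [-3.142, 0.0, -0.036]
force: [-0.4, 0.9, -0.4]
grip_width: 0.0558
finger_force: 0.0
10.3 [ 0.5014 -0.0386  0.0553] [-180.      0.     -2.05]
knob_mid [325. 270.] 0.8 [ 0.5013 -0.0389  0.063 ]
divider_top [321. 241.] 0.89 [ 0.502  -0.0368  0.034 ]
index_rail [384. 217.] 0.74 [ 0.5007 -0.0778  0.    ]
start_hole [387. 229.] 0.56 [ 0.4999 -0.0769  0.016 ]
red [305 271  38  32 972] [323.6 286.4] [ 0.5025 -0.0383  0.0775]
dot [ 0.5018 -0.0383  0.0763]
```

View pics/w5.png

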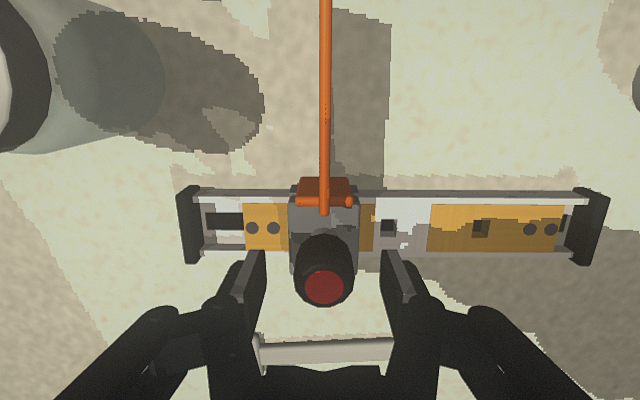

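The knob now stands free between the open pads. Its dot is at z ≈ 0.076, which is home height, about 40 mm from the start hole. I'll retreat upwards and check once more.

```bash
python3 -m creep '[[[-0.3,0,0,-0.01,0,0,0],[-0.3,0,0,-0.02,0,0,0],[-0.3,0,0,-0.03,0,0,0],[-0.3,0,0,-0.03,0,0,0],[-0.3,0,0,-0.03,0,0,0],[-0.3,0,0,-0.016,0,0,0],[-0.3,0,0,0,0,0,0],[-0.3,0,0,0,0,0,0]]]'
python3 w.py w6; python3 - <<'E'
from h import *
import pickle
q=pickle.load(open("q.pkl","rb"));im=q["image"].astype(int)
m=(im[...,0]>2*im[...,1])&(im[...,0]>2*im[...,2])&(im[...,0]>60)&(im[...,1]<im[...,2]*1.5+8)
v,u=np.nonzero(m);k=(v>170)&(v<215);u,v=u[k],v[k];z=q["range_z"][v,u]
P=np.stack([(u-q["cx"])/q["fx"]*z,(v-q["cy"])/q["fy"]*z,z],1)-q["t"];print("dot",np.median(P@q["R"],0).round(4))
print(job_done())
E
```

```text
clock: 11.35
position: [0.5013, -0.0387, 0.1916]
tool_rot: [3.142, -0.001, -0.036]
force: [0.3, -0.3, 0.7]
grip_width: 0.0554
finger_force: 0.0
11.35 [ 0.5013 -0.0387  0.1916] [ 1.80e+02 -3.00e-02 -2.06e+00]
knob_mid [323. 188.] 0.58 [ 0.4991 -0.0381  0.063 ]
divider_top [319. 177.] 0.75 [ 0.5007 -0.0342  0.034 ]
index_rail [361. 166.] 0.93 [ 0.5021 -0.0785  0.    ]
start_hole [323. 187.] 0.65 [ 0.4847 -0.0372  0.016 ]
red [313 181  21  19 314] [323.  189.8] [ 0.5019 -0.0382  0.0775]
dot [ 0.5016 -0.0381  0.0764]
the job is handed in; nothing more can be done
None
```

I moved the divider about 40 mm towards the jar and the pin snapped into the brass hole there; the knob is back at home height, the gripper let go, and I handed the job in at about 11.4 s (no verdict was returned).

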